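Lay a tall carton down and push it into the low larder shelf

TASK

The red and cream carton is too tall to stand in the low black shelf: push near its top to tip it over away from you, so that it lies flat on its back with the label up. Then gently push on its bottom end to slide it, top first and square, into the bay behind it until its top meets the back of the bay (its bottom end will still stick out). Do not lift or crush the carton, and leave the jars and tins where they stand.

Things in the scene. Friction and masses are not known exactly. Their poses are not given: they have to be found in the camera images.
- carton: Cream and red carton, 50 deep (its x) x 95 wide (y) x 150 tall (z) mm, 0.28 to 0.56 kg; origin: centre of its bottom face. Upright on the worktop (z = 0) at first, label (white disc) on its -x face to the robot. Pushed forward 115 to 145 mm up it tips about its far bottom edge and falls by itself past 18 degrees; it then lies 50 mm high, its x axis down, its z axis (top) towards the shelf.
- carton_top (a point): Centre of the carton's top face (150 mm from its origin along its z), the end that goes into the bay first. At the start the carton stands before one bay or the other, within 12 mm of the bay's middle line and 6 degrees of square, its origin 215 to 240 mm before the shelf's front edge, so that it falls clear of the shelf.
- carton_heel (a point): Middle of the far bottom edge of the carton (25 mm from its origin along its x), about which it tips; it stays at the height of the worktop.
- riser: Black stepped shelf, fixed, 310 wide (its y), 175 deep (x) mm; origin: middle of its front edge at worktop height, x axis into the shelf, away from the robot. Two open bays, each 140 wide, 66 high, 90 deep, centred at y = +75 and -75 mm; top of the board over them at 78 mm, rear step behind them 90 high, fixed pots on it to 134. Carton fully home: its bottom face 60 mm before the front edge.
- squat_jar: Squat glass jar with a steel lid, 76 diameter, 70 high, standing in front of the other bay. Origin: centre of its underside. Leave it alone.
- spice0: Small spice jar with a steel lid, 42 diameter, 85 high, standing on the right. Origin: centre of its underside. Leave it alone.
- spice1: As spice0, a second spice jar standing on the left.
- tin_tomato: Tin with a red label, 74 diameter, 105 high, standing on the left. Origin: centre of its underside. Leave it alone.
- tin_beans: Tin with a blue label, 74 diameter, 80 high, standing on the right. Origin: centre of its underside. Leave it alone.
- pasta_jar: Tall glass jar, 96 diameter, 190 high, standing on the far left. Origin: centre of its underside. Leave it alone.

How it is judged:
By the outcome, as a careful person would: the job done as asked, in the order asked, and still so for the second after the job is handed in, with the robot touching nothing.
It also fails if it takes over 45 s, if anything falls off the work surface, if the arm or the gripper's body presses on something with over 40 N, if the wrist force passes 120 N, or if a joint passes its speed limit or range.

ROBOT

A 7-joint arm with a two-finger parallel gripper is mounted at the origin on the work surface. World frame = base frame: x ahead of the robot, y to its left, z up, the work surface at z = 0. Lengths are in m, angles in rad, forces in N, time in s.
With the tool pointing down it reaches from about 0.425 to 0.925 m from the base axis. Payload 6.8 kg.
Tool frame: the origin (TCP) lies midway between the tips of the shut fingers; the grasp point (between the pads) lies 19 mm behind it; z points along the fingers, y is the line along which they close (so a half turn about z gives the same grasp; the last joint's range is limited). The gripper opens to 85 mm and grips with 20 to 120 N. Pads are 22 mm wide; open, the fingers measure 114 mm over their backs; the gripper's body (76 mm by 85 mm) begins 54 mm behind the grasp point. The pads swing forward as they close: fully open they stand 13 mm farther back than shut.
Start: joints at [1.211, 0.477, 0.022, 1.555, -0.011, 1.109, -0.083], TCP at [0.168, -0.654, 0.231] pointing down, gripper open.
Joint ranges: [-2.96, 2.96], [-0.34, 2.1], [-1.41, 1.46], [0.24, 2.44], [-1.37, 4.51], [0.17, 1.92], [-2.96, 2.96]. Speed limits (rad/s): [2.39, 2.39, 3.14, 3.14, 3.14, 3.14, 3.14].

INTERFACE

Orientations are given as a unit quaternion [w, x, y, z].
In Python, from station import * gives the robot as it stands.
- The arm moves only by the shell command python3 -m creep 'ROWS' [FORCE]. ROWS is JSON, a list of rows, each a list of 7 numbers: the gripper command: -1 is shut, 1 is fully open, values between are in proportion, then the shift along the world's x, y, z in mm, then the turn, a rotation vector about the world's x, y, z in rad. A call has 1 to 5 rows; each row shifts and turns the commanded pose from where the row before left it; what a row does not reach is not made up. A row lasts 1/8 s, in which the tool goes at most 62.5 mm and 10.7 degrees, less where a joint would pass 70% of its speed; a pose out of reach is approached as far as the arm can. A call is refused whole if a number of a shift passes 62.5 or a number of a turn 0.188, either way. A call with a gripper value outside its range is refused whole. The fingers move at their own pace and stop on an object; FORCE is the grip in N (left out, the last holds). Time passes only in rows, so rows that do not move let the fingers close. It gives the time, the measured TCP pose, the force, the opening and the grip force at its end, in the units of the state.
- get_obs(): the state, without advancing time (a new reading comes with each control period).
- read_camera(name): name is "scene" or "top" or "wrist"; returns (picture, depth): 480x640x3 uint8, red, green, blue; 480x640 float32, m along the optical axis (not along the pixel's ray), 0 where there is no reading.
- camera_params(name): a dict with "intrinsics" (3x3 intrinsics, pixels), "cam_to_world" (4x4, takes a point from camera to world coordinates); the wrist camera has in their place "mount" (4x4, takes a point from camera to tool coordinates, whose origin is the TCP and whose axes are the flange's). Camera axes: x right, y up, looking along -z (the intrinsics and any distortion apply to the point x, -y, -z); pixel columns grow to the right and rows downward; lengths in m; the calibration is good to about 2 mm. A picture is of the moment at which its call begins: read the wrist's pose just before it. camera_params takes no time and is no camera call.
- hand_in(): hands the job in; it is judged then, once.
The state is a dict: "t": time; "q": joint angles; "joint_vel": joint speeds; "joint_torque": joint torques, N m; "eef_pos": TCP position; "tool_rot": TCP orientation; "contact_force": force on the tool from outside, world axes, zero at the start; "torque": the same for the moment, N m; "gripper_width": opening from 0.0 (shut) to 1.0 (fully open); "grasp_force": force on a finger pad.
Only numpy, scipy, OpenCV 4.12 (cv2) and the standard library are available. Lean on these libraries where they do the work, as an engineer would, in place of code of your own. Each camera call takes 0.05 s, during which the arm holds its last target. There are 200 camera calls.

## Working session

There is one attempt and no reset: what is moved stays moved. The work goes in short steps, Python scripts to look and compute and a shell command to move; the robot and the scene stay as the last step left them, time stands still between calls to the robot, and variables do not carry over. Pictures are saved under pics/ and viewed, at most 10 in all, crops included, and the job is handed in when it is done.

```bash
mkdir -p pics
python3 - <<'E'
from station import *
import cv2,numpy as np
o=get_obs(); print(o['t'],o['eef_pos'],o['tool_rot'],o['gripper_width'])
for n in ('scene','top'):
    p,d=read_camera(n); cv2.imwrite(f'pics/{n}0.png',p[:,:,::-1]); np.save(f'{n}.npy',d)
    c=camera_params(n); print(n,{k:np.round(np.array(v),3).tolist() for k,v in c.items()})
E
```

```text
0.0 [ 0.16798655 -0.65312621  0.230317  ] [-9.17381732e-04  9.92085152e-01  1.25563415e-01 -1.93882810e-04] 0.9972281084601529
scene {'intrinsics': [[467.306, 0.0, 318.716], [0.0, 467.306, 237.097], [0.0, 0.0, 1.0]], 'cam_to_world': [[0.071, -0.701, 0.71, 1.337], [0.997, 0.042, -0.058, -0.051], [0.011, 0.712, 0.702, 0.869], [0.0, 0.0, 0.0, 1.0]]}
top {'intrinsics': [[436.641, 0.0, 314.962], [0.0, 436.641, 242.191], [0.0, 0.0, 1.0]], 'cam_to_world': [[0.115, 0.969, -0.218, 0.401], [-0.993, 0.114, -0.019, 0.006], [0.006, 0.218, 0.976, 1.055], [0.0, 0.0, 0.0, 1.0]]}
```

View pics/scene0.png

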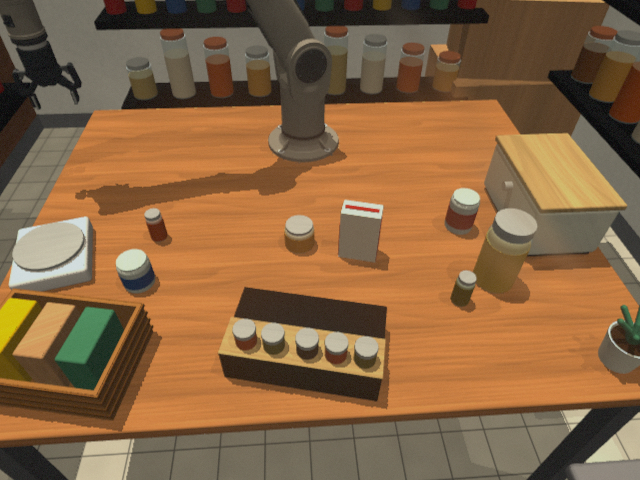

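View pics/top0.png

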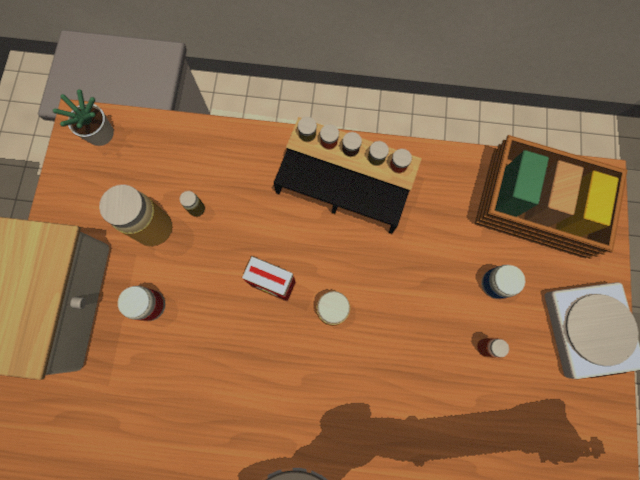

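The top view shows the carton's top face at about (268,278), and the shelf's board at about (277,155)–(415,228) with the left bay behind the carton. The squat jar is at (333,308), before the right bay. Next I'll measure the carton and shelf.

```bash
cat > h.py <<'E'
from station import *
import cv2,numpy as np
def ray(n,uv,z):
    c=camera_params(n);K=np.array(c['intrinsics']);T=np.array(c['cam_to_world'])
    uv=np.atleast_2d(uv).astype(float)
    d=np.c_[(uv[:,0]-K[0,2])/K[0,0],-(uv[:,1]-K[1,2])/K[1,1],-np.ones(len(uv))]@T[:3,:3].T
    return T[:3,3]+d*((z-T[2,3])/d[:,2])[:,None]
def cloud(n,d):
    c=camera_params(n);K=np.array(c['intrinsics']);T=np.array(c['cam_to_world'])
    v,u=np.mgrid[:480,:640]
    P=np.stack([(u-K[0,2])/K[0,0]*d,-(v-K[1,2])/K[1,1]*d,-d],-1)
    return P@T[:3,:3].T+T[:3,3]
def rect(n,mask,z):
    cs,_=cv2.findContours(mask.astype(np.uint8),cv2.RETR_EXTERNAL,cv2.CHAIN_APPROX_NONE)
    c=max(cs,key=cv2.contourArea)
    W=ray(n,c[:,0,:],z)[:,:2]*1000
    r=cv2.minAreaRect(W.astype(np.float32)); return r,cv2.boxPoints(r)
E
python3 - <<'E'
from h import *
p=cv2.imread('pics/top0.png');d=np.load('top.npy');P=cloud('top',d);z=P[...,2]
def box(x0,x1,y0,y1):
    m=np.zeros((480,640),bool);m[y0:y1,x0:x1]=1;return m
g=p.max(-1)
for nm,b,z0,z1,zz in (('carton',box(225,310,240,310),.135,.165,.15),('board',box(265,425,140,240),.068,.086,.078),('jar',box(312,355,285,330),.06,.08,.07)):
    m=b&(z>z0)&(z<z1); print(nm,m.sum(),np.median(z[m]));r,B=rect('top',m,zz);print(r,B.round(1).tolist())
for nm,b in (('beans',box(475,530,255,305)),('tom',box(110,165,280,325)),('sp1',box(175,210,185,220)),('pasta',box(95,175,180,250))):
    zz=np.percentile(z[b],98); m=b&(z>zz-.012)&(z<zz+.03);print(nm,zz,P[m].mean(0))
# scene: carton top
p=cv2.imread('pics/scene0.png');d=np.load('scene.npy');P=cloud('scene',d);z=P[...,2]
m=box(325,395,190,270)&(z>.14)&(z<.165);r,B=rect('scene',m,.15);print('scene carton',m.sum(),r,B.round(1).tolist())
m=box(220,390,285,345)&(z>.068)&(z<.086)&(p.max(-1)<70);r,B=rect('scene',m,.078);print('scene board',m.sum(),r,B.round(1).tolist())
E
```

```text
carton 1109 0.14908718351228156
((519.0867919921875, 115.21957397460938), (95.88343048095703, 51.50326919555664), 74.093994140625) [[481.20001220703125, 76.19999694824219], [530.7000122070312, 62.099998474121094], [557.0, 154.3000030517578], [507.5, 168.39999389648438]]
board 5115 0.07726659142149983
((760.4633178710938, -18.822967529296875), (310.12078857421875, 100.82526397705078), 76.31681060791016) [[674.7999877929688, -157.60000610351562], [772.7999877929688, -181.39999389648438], [846.0999755859375, 119.9000015258789], [748.2000122070312, 143.8000030517578]]
jar 762 0.0692519635720279
((476.63079833984375, -32.275962829589844), (68.81956481933594, 67.25312042236328), 6.527199745178223) [[438.6000061035156, -2.799999952316284], [446.29998779296875, -69.5999984741211], [514.5999755859375, -61.79999923706055], [507.0, 5.0]]
beans 0.0823679108470567 [ 0.58275018 -0.41815643  0.07907336]
tom 0.10654310851537266 [0.43582464 0.39921524 0.1032532 ]
sp1 0.08605526165859684 [0.68534953 0.33200169 0.08325092]
pasta 0.19104984717595794 [0.62523011 0.43111    0.18851042]
scene carton 665 ((529.387939453125, 113.55992889404297), (94.58965301513672, 60.89635467529297), 74.06257629394531) [[487.1000061035156, 76.4000015258789], [545.7000122070312, 59.70000076293945], [571.7000122070312, 150.6999969482422], [513.0999755859375, 167.39999389648438]]
scene board 4415 ((755.9710693359375, -17.182281494140625), (306.3310546875, 76.84510803222656), 76.55872344970703) [[683.0, -157.1999969482422], [757.7000122070312, -175.10000610351562], [828.9000244140625, 122.9000015258789], [754.2000122070312, 140.6999969482422]]
```

```bash
python3 -m creep '[[0.2,37,46,0,0,0,-0.106],[0.2,37,46,0,0,0,-0.106],[0.2,37,46,0,0,0,-0.106],[0.2,37,46,0,0,0,-0.106],[0.2,37,46,0,0,0,-0.105]]'; python3 -m creep '[[0.2,37,46,0,0,0,0],[0.2,37,46,0,0,0,0],[0.2,10,55,0,0,0,0],[0.2,10,55,0,0,0,0],[0.2,10,55,0,0,0,0]]'
```

```text
t: 0.72
eef_pos: [0.354, -0.422, 0.2311]
tool_rot: [-0.0, 0.99, -0.14, -0.0]
contact_force: [0.9, -0.4, 0.2]
gripper_width: 0.601
grasp_force: 0.0
t: 1.35
eef_pos: [0.4571, -0.1648, 0.2311]
tool_rot: [0.0, 0.99, -0.138, -0.0]
contact_force: [1.1, -0.4, 0.2]
gripper_width: 0.603
grasp_force: 0.0
```

```bash
python3 -m creep '[[0.2,0,60,0,0,0,0],[0.2,0,60,0,0,0,0],[0.2,0,60,0,0,0,0],[0.2,0,60,0,0,0,0],[0.2,0,56,0,0,0,0]]'; python3 -m creep '[[0.2,0,0,-35,0,0,0],[0.2,0,0,-35,0,0,0],[0.2,0,0,-32,0,0,0],[0.2,0,0,0,0,0,0]]'
python3 - <<'E'
from h import *
for n in ('scene','top'):
    p,d=read_camera(n); cv2.imwrite(f'pics/{n}1.png',p[:,:,::-1])
    cv2.imwrite(f'pics/{n}1c.png',cv2.resize(p[140:300,270:450,::-1] if n=='scene' else p[150:360,180:430,::-1],None,fx=2.5,fy=2.5))
E
```

```text
t: 1.98
eef_pos: [0.4567, 0.1312, 0.2313]
tool_rot: [0.0, 0.99, -0.138, 0.0]
contact_force: [1.2, 0.2, -0.6]
gripper_width: 0.597
grasp_force: 0.0
t: 2.48
eef_pos: [0.4552, 0.1286, 0.1273]
tool_rot: [0.001, 0.99, -0.138, -0.002]
contact_force: [-1.0, -0.4, 1.1]
gripper_width: 0.601
grasp_force: 0.0
```

View pics/scene1c.png

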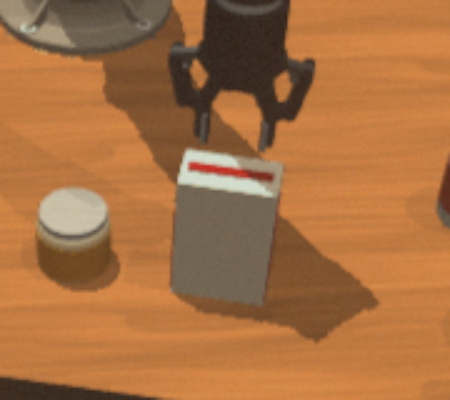

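The fingers, at about (200,135) and (265,140) in the crop, sit centred behind the carton's top. Pushing slowly now.

```bash
python3 -m creep '[[0.2,8,-2.3,0,0,0,0],[0.2,8,-2.3,0,0,0,0],[0.2,6,-1.7,0,0,0,0],[0.2,4,-1.1,0,0,0,0],[0.2,4,-1.1,0,0,0,0]]';  python3 -m creep '[[0.2,4,-1.1,0,0,0,0],[0.2,4,-1.1,0,0,0,0],[0.2,4,-1.1,0,0,0,0],[0.2,4,-1.1,0,0,0,0]]'
```

```text
t: 3.2
eef_pos: [0.4872, 0.1207, 0.1293]
tool_rot: [0.0, 0.99, -0.138, -0.0]
contact_force: [-1.9, 0.6, 0.0]
gripper_width: 0.598
grasp_force: 0.5
t: 3.7
eef_pos: [0.5035, 0.1163, 0.1293]
tool_rot: [0.0, 0.99, -0.138, 0.0]
contact_force: [-0.8, 0.8, 1.0]
gripper_width: 0.602
grasp_force: 0.3
```

```bash
python3 -m creep '[[0.2,4,-1.1,0,0,0,0],[0.2,4,-1.1,0,0,0,0],[0.2,4,-1.1,0,0,0,0],[0.2,4,-1.1,0,0,0,0],[0.2,4,-1.1,0,0,0,0]]'
python3 - <<'E'
from h import *
p,d=read_camera('scene'); cv2.imwrite('pics/scene2c.png',cv2.resize(p[140:300,270:450,::-1],None,fx=2.5,fy=2.5))
E
```

```text
t: 4.32
eef_pos: [0.5235, 0.1108, 0.1293]
tool_rot: [0.0, 0.99, -0.138, 0.0]
contact_force: [-0.5, 0.6, -0.2]
gripper_width: 0.603
grasp_force: 0.0
```

View pics/scene2c.png

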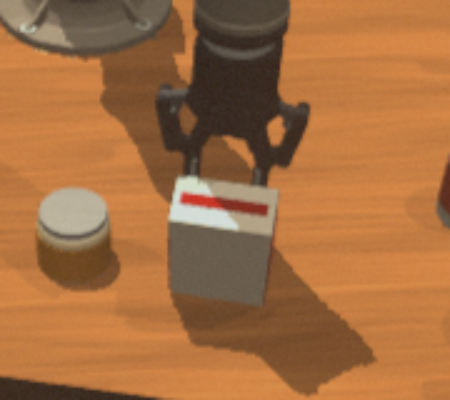

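The carton is tipping cleanly: its heel edge is still at about (170–265,295) and the top has leaned forward. I'll keep pushing.

```bash
python3 -m creep '[[0.2,3,-0.9,0,0,0,0],[0.2,3,-0.9,0,0,0,0],[0.2,3,-0.9,0,0,0,0],[0.2,3,-0.9,0,0,0,0],[0.2,0,0,0,0,0,0]]';python3 -m creep '[[0.2,0,0,0,0,0,0],[0.2,0,0,0,0,0,0],[0.2,0,0,0,0,0,0],[0.2,0,0,0,0,0,0]]'
cat > m.py <<'E'
from h import *
import sys
t=sys.argv[1]
p,d=read_camera('top');cv2.imwrite(f'pics/top{t}.png',p[:,:,::-1]);P=cloud('top',d);z=P[...,2]
hsv=cv2.cvtColor(p,cv2.COLOR_RGB2HSV)
b=(z>.04)&(z<.056)&(P[...,0]>.5)&(P[...,0]<.80)&(P[...,1]>0.0)&(P[...,1]<.2)&(p.max(-1)>60)
r,B=rect('top',b,.05);print('rect',r,B.round(1).tolist())
p,d=read_camera('scene');cv2.imwrite(f'pics/scene{t}c.png',cv2.resize(p[140:380,200:450,::-1],None,fx=2.2,fy=2.2))
o=get_obs();print(o['eef_pos'],o['contact_force'],o['t'])
E
python3 m.py 3
```

```text
t: 5.0
eef_pos: [0.5354, 0.1072, 0.1293]
tool_rot: [-0.0, 0.99, -0.138, 0.0]
contact_force: [-1.1, -0.4, -0.2]
gripper_width: 0.598
grasp_force: 0.0
t: 5.5
eef_pos: [0.5351, 0.1073, 0.1293]
tool_rot: [0.0, 0.99, -0.138, -0.0]
contact_force: [1.1, 0.3, 0.5]
gripper_width: 0.598
grasp_force: 0.0
rect ((634.7921752929688, 82.10844421386719), (96.12862396240234, 126.04539489746094), 74.14832305908203) [[561.0, 53.099998474121094], [682.2999877929688, 18.700000762939453], [708.5, 111.0999984741211], [587.2999877929688, 145.60000610351562]]
[0.53517839 0.10728305 0.12931817] [ 0.1493604   0.23407007 -0.48531839] 5.6
```

View pics/scene3c.png

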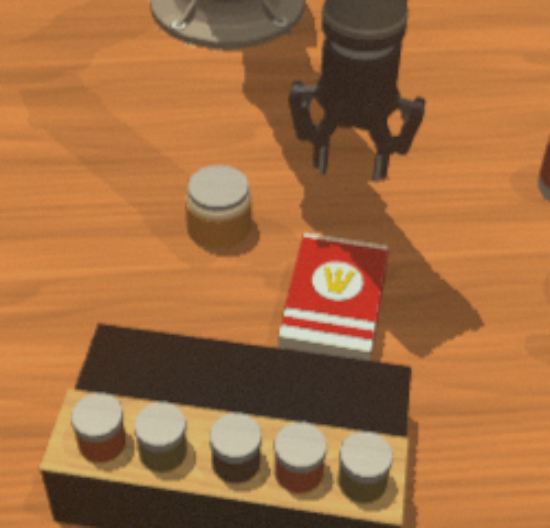

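View pics/top3.png

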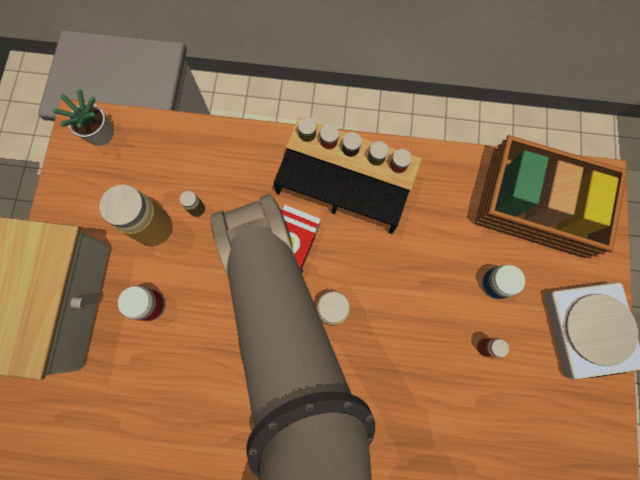

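The carton lies flat with the label up, about 33 mm before the shelf and roughly 2° off square. I'll back off, lower the tool behind its bottom end and turn it square to the shelf.

```bash
python3 -m creep '[[0.2,-28,9,0,0,0,0.039],[0.2,0,0,-36,0,0,0],[0.2,0,0,-36,0,0,0],[0.2,0,0,-35,0,0,0],[0.2,0,0,0,0,0,0]]'
python3 -m creep '[[0.2,10,-2.4,0,0,0,0],[0.2,6,-1.5,0,0,0,0],[0.2,6,-1.5,0,0,0,0],[0.2,4,-1,0,0,0,0],[0.2,4,-1,0,0,0,0]]'
```

```text
t: 6.22
eef_pos: [0.5052, 0.1158, 0.0204]
tool_rot: [0.001, 0.993, -0.119, -0.002]
contact_force: [-0.1, 1.4, 0.9]
gripper_width: 0.6
grasp_force: 0.0
t: 6.85
eef_pos: [0.5375, 0.1088, 0.0225]
tool_rot: [-0.0, 0.993, -0.119, 0.0]
contact_force: [0.8, -0.1, -0.7]
gripper_width: 0.6
grasp_force: 0.0
```

```bash
python3 -m creep '[[0.2,4,-1,0,0,0,0],[0.2,4,-1,0,0,0,0],[0.2,5,-1.2,0,0,0,0],[0.2,5,-1.2,0,0,0,0],[0.2,5,-1.2,0,0,0,0]]'
python3 -m creep '[[0.2,5,-1.2,0,0,0,0],[0.2,5,-1.2,0,0,0,0],[0.2,5,-1.2,0,0,0,0],[0.2,4,-1,0,0,0,0],[0.2,0,0,0,0,0,0]]'; python3 m.py 4
```

```text
t: 7.48
eef_pos: [0.5607, 0.1033, 0.0221]
tool_rot: [-0.0, 0.993, -0.119, 0.0]
contact_force: [-2.4, 0.2, -0.5]
gripper_width: 0.605
grasp_force: 1.0
t: 8.1
eef_pos: [0.5802, 0.0986, 0.0226]
tool_rot: [-0.0, 0.993, -0.119, 0.001]
contact_force: [-0.7, 1.1, -0.7]
gripper_width: 0.6
grasp_force: 0.0
rect ((687.77294921875, 72.62071228027344), (95.55973815917969, 98.16948699951172), 76.37782287597656) [[628.7999877929688, 37.70000076293945], [724.2000122070312, 14.600000381469727], [746.7000122070312, 107.5], [651.2999877929688, 130.60000610351562]]
[0.58000411 0.09866438 0.02268683] [0.45460643 0.39264455 0.02873657] 8.2
```

View pics/scene4c.png

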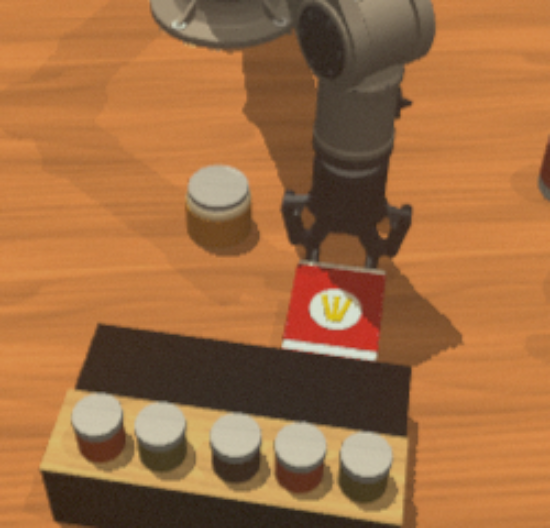

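The carton is square to the shelf (76.4° against 76.3°), about 3 mm off the bay's middle, and its leading end is entering. Continuing.

```bash
for i in 1; do python3 -m creep '[[0.2,5,-1.2,0,0,0,0],[0.2,5,-1.2,0,0,0,0],[0.2,5,-1.2,0,0,0,0],[0.2,5,-1.2,0,0,0,0],[0.2,5,-1.2,0,0,0,0]]'; done | grep -E 'pos|cont'
python3 -m creep '[[0.2,5,-1.2,0,0,0,0],[0.2,5,-1.2,0,0,0,0],[0.2,5,-1.2,0,0,0,0],[0.2,5,-1.2,0,0,0,0],[0.2,5,-1.2,0,0,0,0]]' | grep -E 'pos|cont'
python3 -m creep '[[0.2,4,-1,0,0,0,0],[0.2,4,-1,0,0,0,0],[0.2,3,-0.7,0,0,0,0],[0.2,2,-0.5,0,0,0,0]]' | grep -E 'pos|cont'
```

```text
eef_pos: [0.6045, 0.0926, 0.0223]
contact_force: [-4.5, 1.3, 3.5]
eef_pos: [0.6295, 0.0866, 0.0223]
contact_force: [-4.5, 1.2, 3.7]
eef_pos: [0.6424, 0.0834, 0.0223]
contact_force: [-4.9, 0.6, 3.9]
```

```bash
python3 -m creep '[[0.2,2,-0.5,0,0,0,0],[0.2,2,-0.5,0,0,0,0],[0.2,2,-0.5,0,0,0,0]]' | grep -E 'pos|cont'
python3 -m creep '[[0.2,2,-0.5,0,0,0,0],[0.2,2,-0.5,0,0,0,0]]' | grep -E 'pos|cont'
python3 -m creep '[[0.2,1.5,-0.4,0,0,0,0],[0.2,1.5,-0.4,0,0,0,0]]' | grep -E 'pos|cont'
```

```text
eef_pos: [0.6483, 0.0819, 0.0223]
contact_force: [-4.1, 1.9, 3.0]
eef_pos: [0.6523, 0.0809, 0.0223]
contact_force: [-4.5, 0.2, 3.4]
eef_pos: [0.6552, 0.0802, 0.0223]
contact_force: [-4.2, 1.9, 3.4]
```

```bash
python3 -m creep '[[0.2,1.5,-0.4,0,0,0,0]]' | grep -E 'pos|cont'
python3 -m creep '[[0.2,1,-0.2,0,0,0,0]]' | grep -E 'pos|cont'
python3 -m creep '[[0.2,1,-0.2,0,0,0,0]]' | grep -E 'pos|cont'
python3 -m creep '[[0.2,1,-0.2,0,0,0,0]]' | grep -E 'pos|cont'
```

```text
eef_pos: [0.6568, 0.0798, 0.0223]
contact_force: [-4.3, 0.6, 2.8]
eef_pos: [0.6578, 0.0795, 0.0223]
contact_force: [-4.1, 0.8, 1.9]
eef_pos: [0.6587, 0.0793, 0.0223]
contact_force: [-3.0, 0.8, 3.2]
eef_pos: [0.6597, 0.0791, 0.0223]
contact_force: [-3.3, 1.7, 3.4]
```

```bash
python3 -m creep '[[0.2,1,-0.2,0,0,0,0]]' | grep -E 'pos|cont'
python3 -m creep '[[0.2,1,-0.2,0,0,0,0]]' | grep -E 'pos|cont'
python3 -m creep '[[0.2,1,-0.2,0,0,0,0]]' | grep -E 'pos|cont'
```

```text
eef_pos: [0.6607, 0.0789, 0.0223]
contact_force: [-4.7, 0.8, 3.2]
eef_pos: [0.6617, 0.0787, 0.0223]
contact_force: [-4.6, 0.5, 2.8]
eef_pos: [0.6627, 0.0785, 0.0223]
contact_force: [-7.5, 2.3, 5.4]
```

```bash
python3 -m creep '[[0.2,1,-0.2,0,0,0,0]]' | grep -E 'pos|cont'
```

```text
eef_pos: [0.6626, 0.0785, 0.0222]
contact_force: [-9.0, 1.0, 6.9]
```

The force has risen and the tool has stopped advancing, so the carton is against the back. Retreating straight back, then up, and checking.

```bash
python3 -m creep '[[0.2,-5,1.2,0,0,0,0],[0.2,-20,4.9,0,0,0,0],[0.2,-35,8.5,0,0,0,0],[0.2,-45,11,30,0,0,0],[0.2,0,0,60,0,0,0]]'
python3 -m creep '[[0.2,0,0,60,0,0,0],[0.2,0,0,60,0,0,0],[0.2,-60,0,0,0,0,0],[0.2,-40,0,0,0,0,0],[0.2,0,0,0,0,0,0]]'; python3 m.py 5
python3 - <<'E'
from h import *
p,d=read_camera('scene');P=cloud('scene',d);z=P[...,2];x,y=P[...,0],P[...,1]
m=(z>.04)&(z<.058)&(x>.58)&(x<.78)&(y>0)&(y<.16)&(p.max(-1)>60)
print('scene',rect('scene',m,.05))
E
```

```text
t: 12.45
eef_pos: [0.5536, 0.1041, 0.1105]
tool_rot: [0.001, 0.993, -0.117, -0.003]
contact_force: [1.8, 0.3, -0.3]
gripper_width: 0.596
grasp_force: 0.0
t: 13.08
eef_pos: [0.4573, 0.1036, 0.2328]
tool_rot: [0.0, 0.993, -0.118, 0.001]
contact_force: [0.7, -0.3, 0.7]
gripper_width: 0.6
grasp_force: 0.0
rect ((703.2959594726562, 69.39662170410156), (97.05415344238281, 68.87879180908203), 76.57356262207031) [[658.5, 30.200000762939453], [725.5, 14.199999809265137], [748.0999755859375, 108.5999984741211], [681.0999755859375, 124.5999984741211]]
[0.4599593  0.10378477 0.23299163] [ 0.22020385 -0.12949186 -0.18639495] 13.175
scene (((694.6763305664062, 71.99799346923828), (95.9781265258789, 38.24386978149414), 76.43285369873047), array([[664.83044 ,  29.833752],
       [702.0072  ,  20.862316],
       [724.5222  , 114.16223 ],
       [687.34546 , 123.13367 ]], dtype=float32))
```

View pics/scene5c.png

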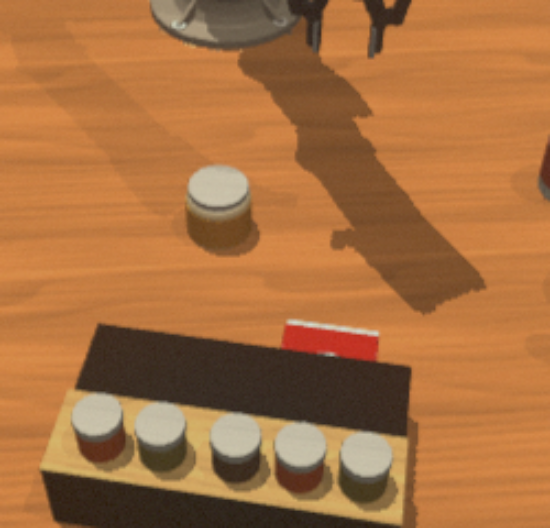

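View pics/top5.png

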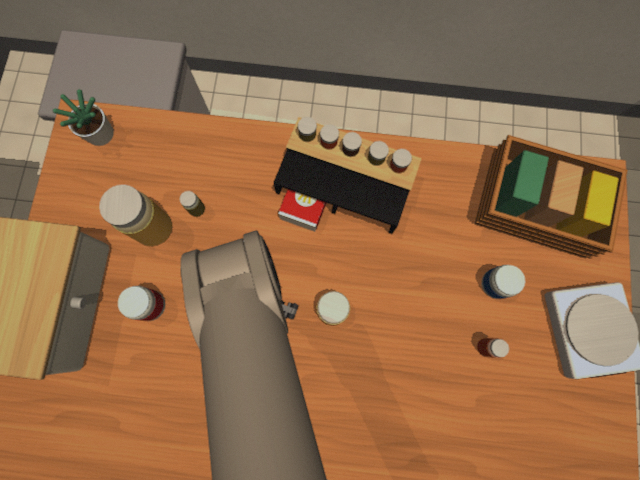

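Both views show the carton square in the left bay. By measurement its bottom face is about 55–60 mm before the shelf edge, and nothing else has moved.

```bash
python3 -c "
from station import *
print(hand_in())"
```

```text
the job is handed in; nothing more can be done
None
```

I tipped the carton onto its back with the label up, slid it top first and square into the left bay until it met the back, then withdrew the arm and handed the job in at about 13 s; the jars and tins look unmoved.

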